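# Slip test on the tilt plate

## Robot

A 6-joint arm with a two-finger parallel gripper is mounted at the origin on a cart in front of the work surface, level with it; the furniture and walls round the work are solid. World frame = base frame: x ahead of the robot, y to its left, z up, the work surface at z = 0. Lengths are in mm, angles in rad, forces in N, time in s.
With the tool pointing down it reaches from about 275 to 1000 mm from the base axis. Payload 8.4 kg.
Tool frame: the origin (TCP) lies between the finger pads; the fingertips stand 22 mm ahead of it and the grasp point (between the pads) lies 3 mm ahead of it (r.nose_length is the z of the fingertips in the tool frame, in mm); z points along the fingers, y is the line along which they close (so a half turn about z gives the same grasp; the last joint's range is limited). The gripper opens to 85 mm and grips with 20 to 120 N. Pads are 22 mm wide; open, the fingers measure 114 mm over their backs; the gripper's body (76 mm by 85 mm) begins 54 mm behind the grasp point. The pads swing forward as they close: fully open they stand 13 mm farther back than shut.
Start: joints at [-1.252, 0.353, 1.633, -0, 1.155, -0.002], TCP at [197.077, -593.118, 253.281] pointing down, gripper open.
Joint ranges: [-2.63, 2.63], [-0.92, 2.1], [0.06, 2.66], [-1.3, 4.44], [0, 2.69], [-3.02, 3.02]. Speed limits (rad/s): [2.22, 2.22, 2.79, 3.14, 3.14, 3.14].

## Interface

Orientations are given as [roll, pitch, yaw] about the fixed x, y, z axes, in that order (R = Rz(yaw) Ry(pitch) Rx(roll)).
In Python, from rig import r gives the robot as it stands.
- The arm moves only by the shell command python3 steer.py [FORCE], which reads ROWS from standard input. ROWS is one flat JSON list of numbers that holds 1 to 5 rows one after another, with no inner brackets; each row has 7 numbers: a rotation vector rx, ry, rz in fractions of the full range, 1 being 360 degrees, then dx, dy, dz in parts of the range, where 1.0 means 400 mm, then the opening from 0.0 (shut) to 1.0 (fully open); each row shifts and turns the commanded pose from where the row before left it, along the tool's axes as they then stand; what a row does not reach is not made up. A row lasts 1/12 s, in which the tool goes at most 41.7 mm and 0.125 rad, less where a joint would pass 70% of its speed; a pose out of reach is approached as far as the arm can. The fingers move at their own pace and stop on an object; FORCE is the grip in N (left out, the last holds). Time passes only in rows, so rows that do not move let the fingers close. It prints the time, the measured TCP pose, the force, the opening and the grip force at its end. Shift and turn numbers lie between -1 and 1, and a call with a number outside is refused. Input that does not fit is refused with a message, and nothing moves.
- r.sense(): the state, without advancing time (a new reading comes with each control period).
- r.grab_frame(name): name is "scene" or "top"; returns the picture (400x640x3 uint8, red, green, blue); there is no depth.
- r.camera_params(name): a dict with "fx", "fy", "cx", "cy" (pixels), "rvec" (rotation vector, rad) and "tvec" (3), from world to camera coordinates, as OpenCV has them. Camera axes: x right, y down, z forward; pixel columns grow to the right and rows downward; lengths in mm; the calibration is good to about 2 mm. A picture is of the moment at which its call begins. camera_params takes no time and is no camera call.
- r.sign_off(): hands the job in; it is judged then, once.
The state is a dict: "clock": time; "qpos": joint angles; "qvel": joint speeds; "joint_efforts": joint torques, N m; "eef_pos": TCP position; "tcp_rot": TCP orientation; "contact_force": force on the tool from outside, world axes, zero at the start; "wrist_torque": the same for the moment, N m; "opening": opening from 0.0 (shut) to 1.0 (fully open); "grasp_force": force on a finger pad.
Only numpy, scipy, OpenCV 4.12 (cv2) and the standard library are available. Lean on these libraries where they do the work, as an engineer would, in place of code of your own. Each camera call takes 0.05 s, during which the arm holds its last target. There are 200 camera calls.

## Task

Do a slip test: take the bar of the hinged steel plate and raise the plate steadily until the black finned heatsink on it slips and slides down against the lip at the hinge. Stop there, before the rubber turntable foot beside it slips as well, and let go, leaving the plate standing at that angle so that it can be read off the scale. Do not touch the heatsink or the foot.

Things in the scene. Friction and masses are not known exactly. Their poses are not given: they have to be found in the camera images.
- bar (a point): Middle of the tester's round lifting bar: 14 mm thick, 110 mm long on arms 45 mm either side, 50 mm above bare bench at start, 45 mm beyond the far end of the hinged steel plate (225x190x8 mm). Axes tilt with the plate: x away from the hinge, y along the bar, z out of the plate (top face z=+4 mm). Hinge axis, parallel to y, at x=-270 mm, z=0, robot's side; 18 mm high lip there, face at x=-260 mm.
- tilt_plate (a joint): Tilt of the plate, rad: 0 flat (start), grows as the bar end rises, at most 1.0. The hinge is stiff: the plate stays where it is left; raising it takes 8 to 14 N at the bar. By 0.4 rad the bar has risen 105 mm and come 21 mm nearer the hinge. A fixed aluminium scale arc stands beside the plate on its -y side, within 140 mm of the hinge and 175 mm high.
- heatsink: Black finned heatsink, 110 (own y) x 34 x 34 mm, 0.11 to 0.22 kg; origin: centre of its underside. Starts lengthwise up the plate on its left or right half, origin 110 to 130 mm from the bar (along the plate), 205 mm when slid to the lip. Slips at 11 to 23 degrees, different each run; it may creep some mm and stop, then a degree or two more sends it home. The foot slips 10 degrees or more later.
- rubber_foot: Round black rubber turntable foot with a light ring and a stud on top, 66 mm diameter, 47 mm high with the stud, 0.12 to 0.25 kg; origin: centre of its underside. Starts on the other half of the plate, origin 95 to 115 mm from the bar (along the plate), and must stay there.

How it is judged (in metres and radians):
On the way, in this order (a step that is already met when the one before it is completed fails the run):
1. the plate is raised by more than 5 degrees with both parts still resting (value of joint tilt_plate above 0.09 rad and x of heatsink in the frame of bar above -0.145 m and x of rubber_foot in the frame of bar above -0.135 m and z of rubber_foot in the frame of bar below 0.025 m), for 0.1 s.
2. the heatsink has slid down to the lip while the foot still rests (value of joint tilt_plate above 0.15 rad and x of heatsink in the frame of bar below -0.185 m and z of each of heatsink, rubber_foot in the frame of bar below 0.025 m and x of rubber_foot in the frame of bar above -0.135 m), for 0.2 s.
At the end, for the whole second after the job is handed in: The plate stands by itself, still, at the angle reached (at least 9 degrees); the heatsink lies on it, at rest, within 20 mm of its place against the lip (origin more than 185 mm from the bar); the foot is on the plate where it was (origin less than 135 mm from the bar) (all of step 2 and velocity of joint tilt_plate between -0.02 and 0.02 rad/s and linear speed of each of heatsink, rubber_foot below 0.02 m/s); the robot touches nothing.
It fails at once if the rubber foot slips (not (x of rubber_foot in the frame of bar above -0.135 m and z of rubber_foot in the frame of bar below 0.025 m)).
It fails at once if the robot touches the heatsink (contact force between any of the arm, the fingers and heatsink above 1 N).
It fails at once if the robot touches the foot (contact force between any of the arm, the fingers and rubber_foot above 1 N).
It fails at once if the plate is jerked (faster than 1 rad/s) (velocity of joint tilt_plate above 1 rad/s).
It fails at once if the plate is let down again after the heatsink has slid ((x of heatsink in the frame of bar below -0.185 m and z of heatsink in the frame of bar below 0.025 m) and value of joint tilt_plate below 0.15 rad).
It also fails if it takes over 45 s, if anything falls off the work surface, if the arm or the gripper's body presses on something with over 40 N, if the wrist force passes 120 N, or if a joint passes its speed limit or range.

## Working session

There is one attempt and no reset: what is moved stays moved. The work goes in short steps, Python scripts to look and compute and a shell command to move; the robot and the scene stay as the last step left them, time stands still between calls to the robot, and variables do not carry over. Pictures are saved under pics/ and viewed, at most 10 in all, crops included, and the job is handed in when it is done.

```bash
ls; mkdir -p pics
python3 - <<'E'
from rig import r
import cv2,numpy as np
a=[r.grab_frame(n) for n in("scene","top")]
for n,i in zip(("scene","top"),a):
    cv2.imwrite(f"pics/{n}0.png",i[:,:,::-1]); p=r.camera_params(n); print(n,p)
    R=cv2.Rodrigues(np.array(p["rvec"],float))[0]; print(-R.T@np.array(p["tvec"]).ravel())
s=r.sense();print(s)
E
```

```text
pics
rig.py
steer.py
scene {'fx': 439.7067352945139, 'fy': 439.7067352945139, 'cx': 322.1471680111326, 'cy': 198.38394415119265, 'rvec': array([ 0.73678237, -2.6431263 ,  1.05865901]), 'tvec': array([467.14507584, 227.47053997, 755.09558337])}
[214.81852894 546.85334918 703.52052037]
top {'fx': 418.31725926843797, 'fy': 418.31725926843797, 'cx': 319.4804708298005, 'cy': 202.72913362681345, 'rvec': array([ 2.13104948, -2.17164491,  0.17367656]), 'tvec': array([ 37.56936034, 529.12112903, 847.43405074])}
[399.95989589  41.20698323 915.34647133]
{'clock': 0.1, 'qpos': array([-1.25237746e+00,  3.53587619e-01,  1.63403520e+00,  2.76888313e-05,
        1.15521243e+00, -2.43706998e-03]), 'qvel': array([-0.00073314, -0.00148762, -0.00214752, -0.00117001,  0.00197175,
        0.00134785]), 'joint_efforts': array([ 5.71543314e-04, -6.06360912e+01, -3.42818785e+01,  1.61126304e-04,
        3.88795059e-03,  1.77389035e-05]), 'eef_pos': array([ 196.97538182, -592.73774423,  252.64180077]), 'tcp_rot': array([-3.14035013e+00, -2.83462770e-05,  3.20844727e-01]), 'contact_force': array([ 0.02857423, -0.25233294, -0.26025772]), 'wrist_torque': array([0.02359418, 0.0027092 , 0.03065168]), 'grasp_force': 0.0, 'opening': 0.9986804036588799}
```

View pics/scene0.png

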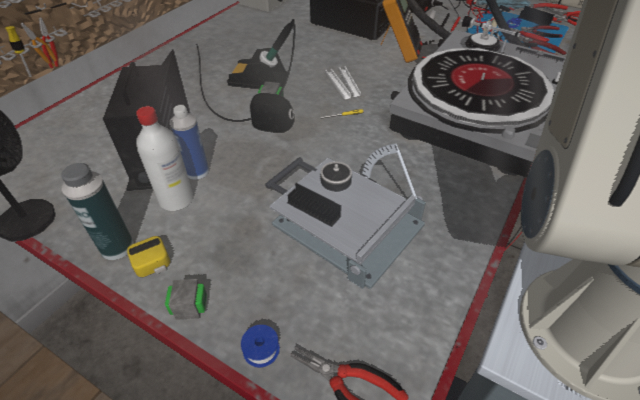

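View pics/top0.png

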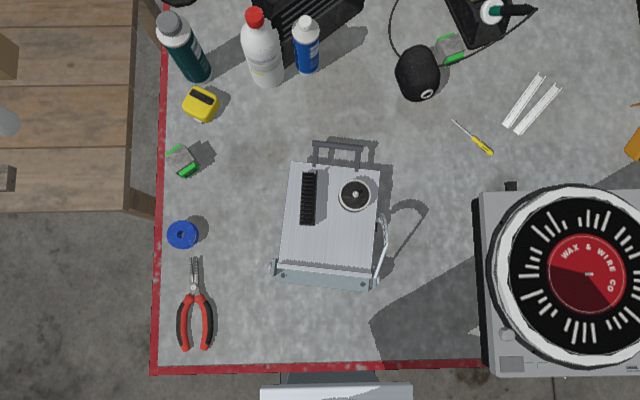

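The plate shows in both views: in the top view the bar is near (338,147), the heatsink at (308,198), the foot at (355,194) and the hinge lip along y≈270. In the scene view the bar is near (288,173). I'll zoom in on the bar in both.

Run:
```python
import cv2,numpy as np
a=cv2.imread("pics/top0.png")[130:300,265:405];b=cv2.imread("pics/scene0.png")[140:290,255:435]
a=cv2.resize(a,None,fx=3,fy=3,interpolation=cv2.INTER_CUBIC);b=cv2.resize(b,None,fx=2,fy=2,interpolation=cv2.INTER_CUBIC)
o=np.zeros((510,785,3),np.uint8);o[:510,:420]=a;o[:300,425:785]=b;cv2.imwrite("pics/z0.png",o)
```

```text
(no output)
```

View pics/z0.png

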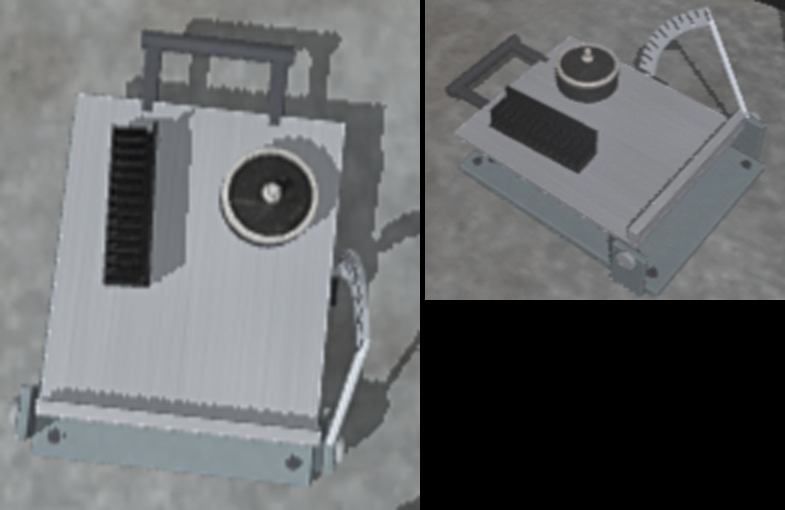

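The zoom (3x top view, 2x scene view) shows the bar ends at top (312.3,143) to (363.3,147.5) and scene (267,184) to (301.5,160). The plate's far corners are at top (291,161.5) and (380,171). I'll triangulate these.

```bash
cat > h.py <<'E'
from rig import r
import cv2,numpy as np
def P(n):
    p=r.camera_params(n);K=np.array([[p["fx"],0,p["cx"]],[0,p["fy"],p["cy"]],[0,0,1]])
    return K@np.c_[cv2.Rodrigues(np.array(p["rvec"],float))[0],np.array(p["tvec"]).reshape(3)]
def tri(t,s):
    X=cv2.triangulatePoints(P("top"),P("scene"),np.array(t,float).reshape(2,1),np.array(s,float).reshape(2,1)).ravel();X=X[:3]/X[3]
    e=[np.linalg.norm((lambda q:q[:2]/q[2])(P(n)@np.r_[X,1])-u) for n,u in(("top",t),("scene",s))]
    return X,np.round(e,1)
def ray(n,uv,z):
    M=P(n);A=np.c_[M[:,:2],M[:,2]*z+M[:,3]];q=np.linalg.solve(A,[*uv,1]);return q[:2]/q[2]
E
python3 - <<'E'
from h import *
z=lambda x,y:(265+x/3,130+y/3)
w=lambda x,y:(255+(x-425)/2,140+y/2)
T=[z(142,39),z(295,53),z(78,94),z(345,124),z(272,193)]; S=[w(449,88),w(519,41),w(455,131),w(545,38),w(587,56)]
X=[]
for n,t,s in zip("barL barR plL plR stud".split(),T,S):
    x,e=tri(t,s);X.append(x);print(n,x.round(1),e,ray("top",t,50).round(1),ray("scene",s,50).round(1))
for a in(0,2):
    d=X[a]-X[a+1];print("len",np.linalg.norm(d),"mid",(X[a]+X[a+1])/2,"yaw",np.arctan2(-d[0],d[1]))
for t in(z(40,400),z(325,430)):print("lip top",ray("top",t,68))
print([ray("top",z(*c),50+4+34) for c in((112,127),(157,125),(105,286),(150,286))])
print(r.sense()["eef_pos"])
E
```

```text
barL [656.6  40.7  54. ] [0.2 0.2] [657.3  40.5] [659.8  37.7]
barR [644.8 -70.4  42.2] [1.3 1.1] [645.3 -68.3] [637.1 -63.7]
plL [617.1  86.2  51.7] [0.2 0.2] [617.9  86.4] [617.9  84.9]
plR [609.4 -98.1  38.4] [6.9 5.6] [ 593.  -101.8] [614.9 -83.1]
stud [538.6 -44.3  88.8] [0.3 0.3] [544.5 -48.6] [559.6 -81.5]
len 112.28920752551994 mid [650.69649213 -14.83666531  48.10390273] yaw -0.10606043267233589
len 184.8877871593887 mid [613.29077899  -5.96672363  45.01325445] yaw -0.04186593841928687
lip top [404.23111526 112.84830031]
lip top [380.67344798 -76.89623885]
[array([585.13921194,  61.75496814]), array([586.0017436,  31.4279507]), array([477.84729129,  67.85867747]), array([477.29363969,  38.12759648])]
[ 196.97538182 -592.73774423  252.64180077]
```

Using the top view at z=50, the bar length comes out at 109.5 mm, which matches the text. The bar's middle is at (651,-14), plate yaw is about -0.12, and the lip check agrees. Next I'll rise while turning, then move above the bar.

Careful with the scale: shifts go in shares of 400 mm and turns go in shares of 360 degrees. That gives: -5 mm is -0.0125, -0.113 rad is -0.018.

```bash
echo '[0, 0, -0.018, 0, 0, -0.0125, 0.4, 0, 0, -0.018, 0, 0, -0.0125, 0.4, 0, 0, -0.018, 0, 0, -0.0125, 0.4, 0, 0, -0.018, 0, 0, -0.0125, 0.4, 0, 0, -0.018, 0, 0, -0.0125, 0.4]' | python3 steer.py 60
echo '[0, 0, -0.018, 0, 0, -0.0125, 0.4, 0, 0, -0.018, 0, 0, -0.0125, 0.4, 0, 0, -0.018, 0, 0, -0.0125, 0.4, 0, 0, -0.018, 0, 0, -0.0125, 0.4, 0, 0, -0.018, 0, 0, -0.0125, 0.4]' | python3 steer.py
echo '[0, 0, 0, 0.0875, 0.0525, 0, 0.4, 0, 0, 0, 0.0875, 0.0525, 0, 0.4, 0, 0, 0, 0.0875, 0.0525, 0, 0.4, 0, 0, 0, 0.0875, 0.0525, 0, 0.4, 0, 0, 0, 0.0875, 0.0525, 0, 0.4]' | python3 steer.py
echo '[0, 0, 0, 0.0875, 0.0525, 0, 0.4, 0, 0, 0, 0.0875, 0.0525, 0, 0.4, 0, 0, 0, 0.0875, 0.0525, 0, 0.4, 0, 0, 0, 0.0875, 0.0525, 0, 0.4, 0, 0, 0, 0.0875, 0.0525, 0, 0.4]' | python3 steer.py
echo '[0, 0, 0, 0.0875, 0.0525, 0, 0.4, 0, 0, 0, 0.0875, 0.0525, 0, 0.4, 0, 0, 0, 0.0875, 0.0525, 0, 0.4, 0, 0, 0, 0.0875, 0.0525, 0, 0.4, 0, 0, 0, 0.0875, 0.0525, 0, 0.4]' | python3 steer.py
echo '[0, 0, 0, 0.0875, 0.0525, 0, 0.4, 0, 0, 0, 0.0875, 0.0525, 0, 0.4, 0.0119, 0, 0, 0, 0, 0, 0.4, 0.0119, 0, 0, 0, 0, 0, 0.4, 0, 0, 0, 0, 0, 0, 0.4]' | python3 steer.py
cat >> h.py <<'E'
from scipy.spatial.transform import Rotation as Ro
def togo(t):
    s=r.sense();R=Ro.from_euler("xyz",s["tcp_rot"]).as_matrix();print("R",R.round(3).tolist());print("tool delta",(R.T@(np.array(t)-s["eef_pos"])).round(1))
E
python3 -c "
from h import *
togo([651,-14,150]);togo([651,-14,53])"
```

```text
clock: 0.52
eef_pos: [197.0, -592.9, 278.1]
tcp_rot: [-3.141, -0.0, 0.891]
contact_force: [-0.2, 0.0, 0.5]
opening: 0.4
grasp_force: 0.0
clock: 0.93
eef_pos: [197.0, -592.9, 303.1]
tcp_rot: [-3.141, -0.001, 1.456]
contact_force: [-1.0, -0.2, -0.4]
opening: 0.399
grasp_force: 0.0
clock: 1.35
eef_pos: [322.8, -430.2, 303.0]
tcp_rot: [-3.141, -0.0, 1.45]
contact_force: [1.4, -0.5, -0.0]
opening: 0.398
grasp_force: 0.0
clock: 1.77
eef_pos: [448.2, -268.9, 303.2]
tcp_rot: [-3.141, -0.0, 1.451]
contact_force: [1.5, -0.1, -0.3]
opening: 0.401
grasp_force: 0.0
clock: 2.18
eef_pos: [573.4, -107.6, 303.1]
tcp_rot: [-3.141, 0.0, 1.451]
contact_force: [0.3, -0.4, -0.1]
opening: 0.4
grasp_force: 0.0
clock: 2.6
eef_pos: [623.7, -44.3, 301.9]
tcp_rot: [-2.987, 0.0, 1.452]
contact_force: [-0.6, -0.8, -1.1]
opening: 0.4
grasp_force: 0.0
R [[0.118, 0.981, -0.153], [0.993, -0.117, 0.018], [-0.0, -0.154, -0.988]]
tool delta [ 33.3  46.6 146.5]
R [[0.118, 0.981, -0.153], [0.993, -0.117, 0.018], [-0.0, -0.154, -0.988]]
tool delta [ 33.3  61.6 242.3]
```

To row units: 29.3 mm is 0.0733, 9.3 mm is 0.0233.

```bash
echo '[0, 0, 0, 0.0168, 0.0233, 0.0733, 0.4, 0, 0, 0, 0.0168, 0.0233, 0.0733, 0.4, 0, 0, 0, 0.0168, 0.0233, 0.0733, 0.4, 0, 0, 0, 0.0168, 0.0233, 0.0733, 0.4, 0, 0, 0, 0.0168, 0.0233, 0.0733, 0.4]' | python3 steer.py
echo '[0, 0, 0, 0, 0, 0, 0.4]' | python3 steer.py
python3 - <<'E'
from h import *
togo([651,-14,53])
o=np.zeros((400,800,3),np.uint8)
a=[r.grab_frame(n) for n in("top","scene")]
o[:,:400]=a[0][:400,150:550,::-1] if 0 else cv2.resize(a[0][100:300,230:430,::-1],(400,400))
o[:,400:]=cv2.resize(a[1][100:300,240:440,::-1],(400,400));cv2.imwrite("pics/p1.png",o)
E
```

```text
clock: 3.02
eef_pos: [650.4, -15.0, 150.1]
tcp_rot: [-2.994, -0.0, 1.45]
contact_force: [0.8, 0.4, 0.3]
opening: 0.402
grasp_force: 0.0
clock: 3.1
eef_pos: [647.6, -14.2, 145.4]
tcp_rot: [-2.985, 0.0, 1.451]
contact_force: [-2.6, 0.6, -0.8]
opening: 0.401
grasp_force: 0.0
R [[0.12, 0.981, -0.155], [0.993, -0.118, 0.018], [-0.0, -0.156, -0.988]]
tool delta [ 0.6 17.8 90.7]
```

View pics/p1.png

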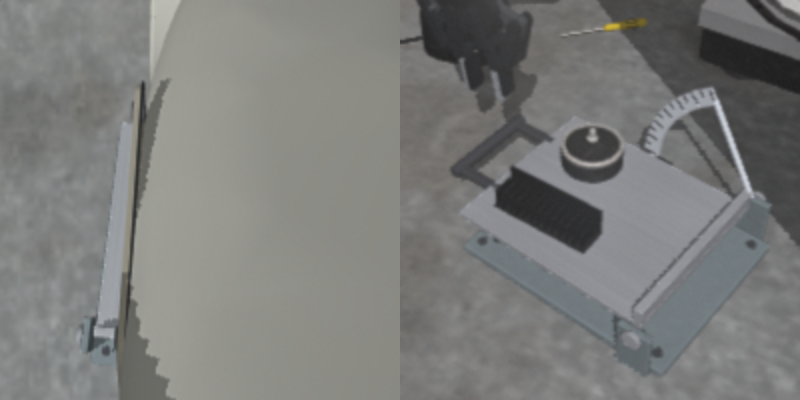

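The scene view still sees the plate, heatsink (550,210 in the crop), foot (592,150) and bar (495,145). The top view is blocked by the arm. The gripper hangs above the bar, so I'll descend and check.

To row units: 30 mm is 0.075, 17.5 mm is 0.0438.

```bash
echo '[0, 0, 0, 0.0013, 0.0438, 0, 0.4, 0, 0, 0, 0, 0, 0.075, 0.4, 0, 0, 0, 0, 0, 0.075, 0.4, 0, 0, 0, 0, 0, 0.075, 0.4, 0, 0, 0, 0, 0, 0, 0.4]' | python3 steer.py
echo '[0, 0, 0, 0, 0, 0, 0.4]' | python3 steer.py
python3 - <<'E'
from h import *
togo([651,-14,53])
a=r.grab_frame("scene");cv2.imwrite("pics/p2.png",cv2.resize(a[110:260,240:440,::-1],(800,600)))
E
```

```text
clock: 3.62
eef_pos: [651.5, -15.2, 57.2]
tcp_rot: [-2.987, 0.001, 1.45]
contact_force: [-1.3, -0.1, -1.4]
opening: 0.397
grasp_force: 0.0
clock: 3.7
eef_pos: [654.5, -15.2, 61.1]
tcp_rot: [-2.992, 0.0, 1.45]
contact_force: [0.9, -0.1, 0.0]
opening: 0.404
grasp_force: 0.0
R [[0.12, 0.982, -0.148], [0.993, -0.119, 0.018], [-0.0, -0.149, -0.989]]
tool delta [ 0.8 -2.3  8.6]
```

View pics/p2.png

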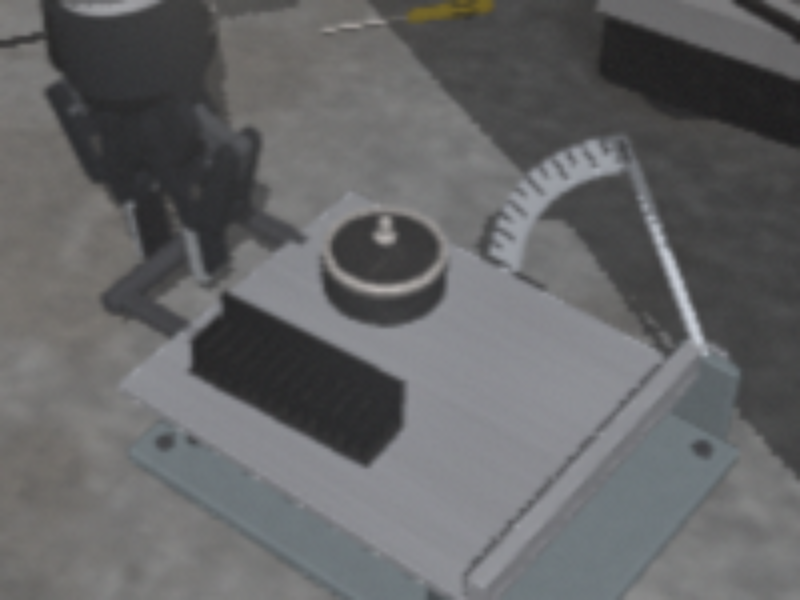

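The fingers straddle the bar (bar at about (190,265) in the crop), clear of the heatsink and foot. I'll drop 6 mm more and grip.

To row units: 6 mm is 0.015, -1 mm is -0.0025.

```bash
echo '[0, 0, 0, 0.0013, -0.0025, 0.015, 0.4, 0, 0, 0, 0, 0, 0, 0.1, 0, 0, 0, 0, 0, 0, 0, 0, 0, 0, 0, 0, 0, 0, 0, 0, 0, 0, 0, 0, 0]' | python3 steer.py 50
echo '[0, 0, 0, 0, 0, 0, 0, 0, 0, 0, 0, 0, 0, 0, 0, 0, 0, 0, 0, 0, 0]' | python3 steer.py
```

```text
clock: 4.17
eef_pos: [652.2, -13.9, 55.9]
tcp_rot: [-2.99, -0.0, 1.451]
contact_force: [-5.7, 1.0, 9.6]
opening: 0.14
grasp_force: 48.9
clock: 4.42
eef_pos: [652.2, -13.9, 55.9]
tcp_rot: [-2.99, -0.0, 1.451]
contact_force: [-5.9, 0.0, 9.8]
opening: 0.139
grasp_force: 48.9
```

To row units: -3.2 mm is -0.008, -0.5 mm is -0.0013, -0.012 rad is -0.0019.

```bash
echo '[-0.0019, 0, 0, 0, -0.0013, -0.008, 0, -0.0019, 0, 0, 0, -0.0013, -0.008, 0, -0.0019, 0, 0, 0, -0.0013, -0.008, 0, -0.0019, 0, 0, 0, -0.0013, -0.008, 0, -0.0019, 0, 0, 0, -0.0013, -0.008, 0]' | python3 steer.py
echo '[-0.0019, 0, 0, 0, -0.0013, -0.008, 0, -0.0019, 0, 0, 0, -0.0013, -0.008, 0, -0.0019, 0, 0, 0, -0.0013, -0.008, 0, -0.0019, 0, 0, 0, -0.0013, -0.008, 0, 0, 0, 0, 0, 0, 0, 0]' | python3 steer.py
python3 - <<'E'
from h import *
a=r.grab_frame("scene");cv2.imwrite("pics/p3.png",cv2.resize(a[110:260,240:440,::-1],(800,600)))
E
```

```text
clock: 4.83
eef_pos: [651.4, -13.8, 70.0]
tcp_rot: [-3.051, 0.0, 1.451]
contact_force: [-2.9, 0.2, -11.1]
opening: 0.142
grasp_force: 48.9
clock: 5.25
eef_pos: [650.2, -13.7, 83.7]
tcp_rot: [-3.099, 0.0, 1.451]
contact_force: [-6.0, 1.2, -6.3]
opening: 0.145
grasp_force: 49.6
```

View pics/p3.png

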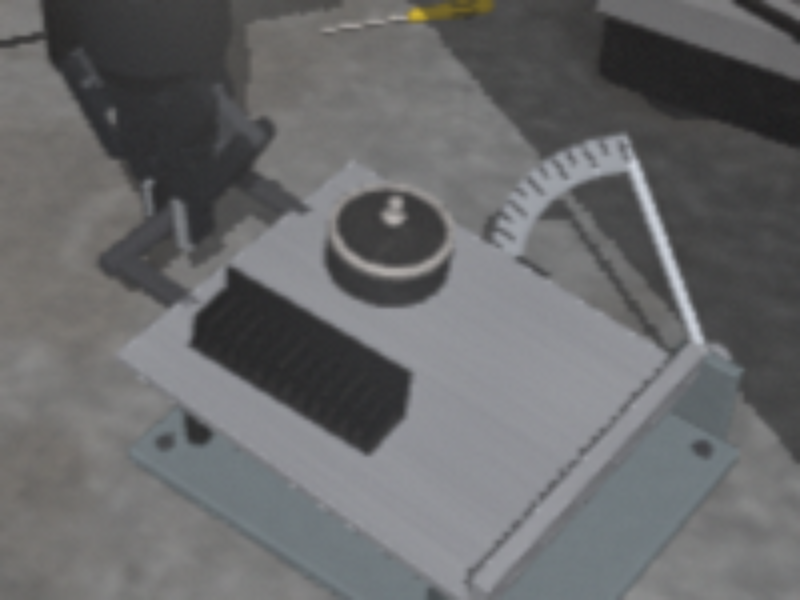

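The heatsink (lower corner about (370,452) in the crop) and the foot (393,245) haven't moved on the plate, and the tilt is about 0.105. I'll write a tracker that casts rays onto the tilted plate.

```bash
cat > track.py <<'E'
from h import *
c,s=np.cos(-.12),np.sin(-.12)
H=np.array([651,-14,50.])-270*np.array([c,s,0])
def look():
    st=r.sense();a=r.grab_frame("scene");th=np.arcsin((st["eef_pos"][2]-55.9)/270)
    ex=np.array([c*np.cos(th),s*np.cos(th),np.sin(th)]);ey=np.array([-s,c,0]);ez=np.cross(ex,ey)
    M=P("scene")
    def plate(uv,h=4):  # image point -> (x from bar, y) on the plate plane at height h
        A=np.c_[M[:,:3]@ex,M[:,:3]@ey,M@np.r_[H+h*ez,1]];q=np.linalg.solve(A,[*uv,1]);return q[:2]/q[2]-[270,0]
    g=(a.max(2)<50).astype(np.uint8)
    n,L,S,C=cv2.connectedComponentsWithStats(g)
    out=[]
    for i in range(1,n):
        if S[i,4]<80: continue
        p=plate(C[i],15)
        if -265<p[0]<-60 and abs(p[1])<95:
            v,u=np.where(L==i);k=v==v.max();out.append((int(S[i,4]),"c",p.round(),"low",plate((u[k].mean(),v.max()+.5)).round(1)))
    print("t",st["clock"],"tilt",th.round(3),"roll",st["tcp_rot"][0].round(3),"F",st["contact_force"].round(1),*out,sep="\n ")
    return a
if __name__=="__main__":
    look()
E
python3 track.py
```

```text
t
 5.3
 tilt
 0.103
 roll
 -3.099
 F
 [-6.1  1.4 -4.3]
 (789, 'c', array([-111.,   49.]), 'low', array([-172.5,   59.8]))
```

To row units: -3.2 mm is -0.008, -0.5 mm is -0.0013, -0.012 rad is -0.0019.

```bash
echo '[-0.0019, 0, 0, 0, -0.0013, -0.008, 0, -0.0019, 0, 0, 0, -0.0013, -0.008, 0, -0.0019, 0, 0, 0, -0.0013, -0.008, 0, -0.0019, 0, 0, 0, -0.0013, -0.008, 0, -0.0019, 0, 0, 0, -0.0013, -0.008, 0]' | python3 steer.py | grep force
python3 track.py | tail -n +4
echo '[-0.001, 0, 0, 0, -0.0006, -0.004, 0, -0.001, 0, 0, 0, -0.0006, -0.004, 0, -0.001, 0, 0, 0, -0.0006, -0.004, 0, 0, 0, 0, 0, 0, 0, 0, 0, 0, 0, 0, 0, 0, 0]' | python3 steer.py | grep force
python3 track.py | tail -n +4
```

```text
contact_force: [-5.9, 1.8, -11.5]
grasp_force: 49.2
 0.161
 roll
 3.125
 F
 [ -5.9   1.8 -11.5]
 (557, 'c', array([-99.,  50.]), 'low', array([-138.4,   61.8]))
contact_force: [-6.8, 2.4, -8.0]
grasp_force: 49.7
 0.179
 roll
 3.107
 F
 [-6.8  2.4 -8. ]
 (547, 'c', array([-99.,  51.]), 'low', array([-146.3,   59.8]))
```

To row units: -1.6 mm is -0.004, -0.25 mm is -0.0006, -0.006 rad is -0.001.

```bash
echo '[-0.001, 0, 0, 0, -0.0006, -0.004, 0, -0.001, 0, 0, 0, -0.0006, -0.004, 0, -0.001, 0, 0, 0, -0.0006, -0.004, 0, 0, 0, 0, 0, 0, 0, 0, 0, 0, 0, 0, 0, 0, 0]' | python3 steer.py | grep force
python3 track.py | tail -n +4
```

```text
contact_force: [-6.4, 2.6, -8.1]
grasp_force: 49.7
 0.197
 roll
 3.09
 F
 [-6.4  2.6 -8.1]
 (438, 'c', array([-92.,  50.]), 'low', array([-121.3,   63.6]))
```

The mask is losing pixels as the lighting on the fins changes. I'll raise the threshold and limit it to the plate outline.

```bash
python3 - <<'E'
t=open("track.py").read()
t=t.replace('''    g=(a.max(2)<50).astype(np.uint8)
''','''    q=np.array([[x,y,1] for x,y in((12,-93),(12,93),(222,93),(222,-93))])@np.c_[M[:,:3]@ex,M[:,:3]@ey,M@np.r_[H+4*ez,1]].T
    m=np.zeros(a.shape[:2],np.uint8);cv2.fillPoly(m,[(q[:,:2]/q[:,2:]).round().astype(int)],1)
    g=((a.max(2)<85)&(m>0)).astype(np.uint8)
''')
t=t.replace('print("t",','print("t",').replace(',sep="\\n ")',')')
open("track.py","w").write(t)
E
python3 track.py
python3 - <<'E'
import track,cv2
a=track.look();cv2.imwrite("pics/p4.png",cv2.resize(a[90:240,240:440,::-1],(800,600)))
E
```

```text
t 6.75 tilt 0.197 roll 3.09 F [-6.2  2.4 -9.2] (366, 'c', array([-103.,  -53.]), 'low', array([-117.7,  -43.9])) (181, 'c', array([-119.,  -19.]), 'low', array([-129.9,  -22.5])) (1276, 'c', array([-123.,   48.]), 'low', array([-176.5,   64.4]))
t 6.8 tilt 0.197 roll 3.09 F [-7.3  3.  -8.5] (369, 'c', array([-103.,  -53.]), 'low', array([-118.4,  -44.6])) (181, 'c', array([-118.,  -19.]), 'low', array([-129.9,  -22.5])) (1278, 'c', array([-123.,   48.]), 'low', array([-177.2,   63.7]))
```

View pics/p4.png

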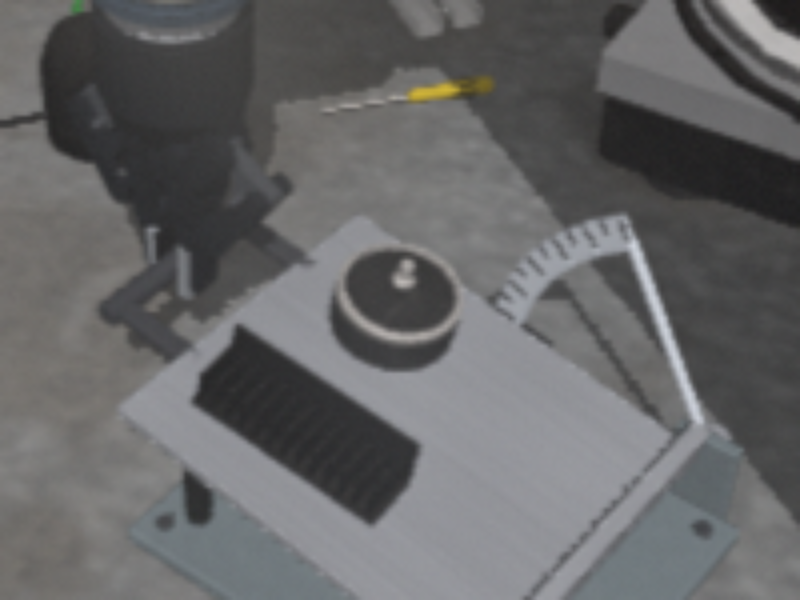

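The heatsink (lower corner (372,523)) and the foot (400,290) are still in place, and the tracker now works (heatsink centroid -123, low corner -177). I'll keep raising in 1° steps.

To row units: -1.6 mm is -0.004, -0.25 mm is -0.0006, -0.006 rad is -0.001.

```bash
echo '[-0.001, 0, 0, 0, -0.0006, -0.004, 0, -0.001, 0, 0, 0, -0.0006, -0.004, 0, -0.001, 0, 0, 0, -0.0006, -0.004, 0, 0, 0, 0, 0, 0, 0, 0, 0, 0, 0, 0, 0, 0, 0]' | python3 steer.py | grep contact
python3 track.py
echo '[-0.001, 0, 0, 0, -0.0006, -0.004, 0, -0.001, 0, 0, 0, -0.0006, -0.004, 0, -0.001, 0, 0, 0, -0.0006, -0.004, 0, 0, 0, 0, 0, 0, 0, 0, 0, 0, 0, 0, 0, 0, 0]' | python3 steer.py | grep contact
python3 track.py
```

```text
contact_force: [-6.7, 3.8, -8.7]
t 7.2667 tilt 0.215 roll 3.072 F [-6.7  3.8 -8.7] (377, 'c', array([-103.,  -53.]), 'low', array([-118.4,  -45.4])) (186, 'c', array([-118.,  -19.]), 'low', array([-130. ,  -19.9])) (1281, 'c', array([-123.,   48.]), 'low', array([-176.1,   63. ]))
contact_force: [-5.2, 2.3, -8.5]
t 7.7333 tilt 0.233 roll 3.054 F [-5.2  2.3 -8.5] (381, 'c', array([-103.,  -53.]), 'low', array([-118.4,  -46.1])) (187, 'c', array([-118.,  -19.]), 'low', array([-130.6,  -21.5])) (1289, 'c', array([-123.,   48.]), 'low', array([-176.5,   64.1]))
```

To row units: -1.6 mm is -0.004, -0.25 mm is -0.0006, -0.006 rad is -0.001.

```bash
echo '[-0.001, 0, 0, 0, -0.0006, -0.004, 0, -0.001, 0, 0, 0, -0.0006, -0.004, 0, -0.001, 0, 0, 0, -0.0006, -0.004, 0, 0, 0, 0, 0, 0, 0, 0, 0, 0, 0, 0, 0, 0, 0]' | python3 steer.py | grep contact
python3 track.py
echo '[-0.001, 0, 0, 0, -0.0006, -0.004, 0, -0.001, 0, 0, 0, -0.0006, -0.004, 0, -0.001, 0, 0, 0, -0.0006, -0.004, 0, 0, 0, 0, 0, 0, 0, 0, 0, 0, 0, 0, 0, 0, 0]' | python3 steer.py | grep contact
python3 track.py
```

```text
contact_force: [-5.8, 2.9, -8.7]
t 8.2 tilt 0.25 roll 3.036 F [-5.8  2.9 -8.7] (383, 'c', array([-103.,  -53.]), 'low', array([-119.9,  -44.7])) (180, 'c', array([-118.,  -18.]), 'low', array([-130.4,  -22.4])) (1296, 'c', array([-123.,   48.]), 'low', array([-177.5,   64.4]))
contact_force: [-6.4, 3.0, -8.2]
t 8.6667 tilt 0.268 roll 3.018 F [-6.4  3.  -8.2] (391, 'c', array([-103.,  -53.]), 'low', array([-119.8,  -45.4])) (179, 'c', array([-117.,  -18.]), 'low', array([-131.1,  -20.5])) (1304, 'c', array([-123.,   48.]), 'low', array([-175.7,   64.5]))
```

To row units: -1.6 mm is -0.004, -0.25 mm is -0.0006, -0.006 rad is -0.001.

```bash
echo '[-0.001, 0, 0, 0, -0.0006, -0.004, 0, -0.001, 0, 0, 0, -0.0006, -0.004, 0, -0.001, 0, 0, 0, -0.0006, -0.004, 0, 0, 0, 0, 0, 0, 0, 0, 0, 0, 0, 0, 0, 0, 0]' | python3 steer.py | grep contact
python3 track.py
echo '[-0.001, 0, 0, 0, -0.0006, -0.004, 0, -0.001, 0, 0, 0, -0.0006, -0.004, 0, -0.001, 0, 0, 0, -0.0006, -0.004, 0, 0, 0, 0, 0, 0, 0, 0, 0, 0, 0, 0, 0, 0, 0]' | python3 steer.py | grep contact
python3 track.py
```

```text
contact_force: [-6.1, 3.0, -9.1]
t 9.1333 tilt 0.286 roll 3.0 F [-6.1  3.  -9.1] (392, 'c', array([-104.,  -53.]), 'low', array([-121.9,  -44.9])) (183, 'c', array([-117.,  -18.]), 'low', array([-130.8,  -21.4])) (1307, 'c', array([-123.,   48.]), 'low', array([-176.7,   64.8]))
contact_force: [-6.6, 2.3, -8.4]
t 9.6 tilt 0.304 roll 2.982 F [-6.6  2.3 -8.4] (396, 'c', array([-104.,  -53.]), 'low', array([-122.3,  -46.5])) (180, 'c', array([-116.,  -18.]), 'low', array([-131.2,  -23. ])) (1312, 'c', array([-123.,   48.]), 'low', array([-176.2,   63.5]))
```

To row units: -1.6 mm is -0.004, -0.25 mm is -0.0006, -0.006 rad is -0.001.

```bash
echo '[-0.001, 0, 0, 0, -0.0006, -0.004, 0, -0.001, 0, 0, 0, -0.0006, -0.004, 0, -0.001, 0, 0, 0, -0.0006, -0.004, 0, 0, 0, 0, 0, 0, 0, 0, 0, 0, 0, 0, 0, 0, 0]' | python3 steer.py | grep contact
python3 track.py
echo '[-0.001, 0, 0, 0, -0.0006, -0.004, 0, -0.001, 0, 0, 0, -0.0006, -0.004, 0, -0.001, 0, 0, 0, -0.0006, -0.004, 0, 0, 0, 0, 0, 0, 0, 0, 0, 0, 0, 0, 0, 0, 0]' | python3 steer.py | grep contact
python3 track.py
```

```text
contact_force: [-6.0, 3.6, -8.7]
t 10.0667 tilt 0.322 roll 2.964 F [-6.   3.6 -8.7] (399, 'c', array([-104.,  -53.]), 'low', array([-122.1,  -47.2])) (181, 'c', array([-116.,  -18.]), 'low', array([-133.1,  -22.7])) (1321, 'c', array([-125.,   48.]), 'low', array([-179.7,   64. ]))
contact_force: [-6.2, 3.5, -9.4]
t 10.5333 tilt 0.34 roll 2.946 F [-6.2  3.5 -9.4] (406, 'c', array([-105.,  -53.]), 'low', array([-123.3,  -45.9])) (181, 'c', array([-115.,  -18.]), 'low', array([-132.7,  -23.6])) (1334, 'c', array([-156.,   49.]), 'low', array([-208.9,   67.2]))
```

It is sliding: it crept at 0.322 and is moving at 0.34. I'll hold and watch.

```bash
echo '[0, 0, 0, 0, 0, 0, 0, 0, 0, 0, 0, 0, 0, 0, 0, 0, 0, 0, 0, 0, 0, 0, 0, 0, 0, 0, 0, 0, 0, 0, 0, 0, 0, 0, 0]' | python3 steer.py | grep contact
python3 track.py
echo '[0, 0, 0, 0, 0, 0, 0, 0, 0, 0, 0, 0, 0, 0, 0, 0, 0, 0, 0, 0, 0, 0, 0, 0, 0, 0, 0, 0, 0, 0, 0, 0, 0, 0, 0]' | python3 steer.py | grep contact
python3 track.py
```

```text
contact_force: [-6.5, 3.4, -8.5]
t 11.0 tilt 0.34 roll 2.947 F [-6.5  3.4 -8.5] (407, 'c', array([-105.,  -53.]), 'low', array([-124. ,  -46.8])) (177, 'c', array([-116.,  -18.]), 'low', array([-132. ,  -22.8])) (1375, 'c', array([-205.,   49.]), 'low', array([-257.4,   71.7]))
contact_force: [-6.4, 2.5, -8.4]
t 11.4667 tilt 0.339 roll 2.947 F [-6.4  2.5 -8.4] (405, 'c', array([-105.,  -53.]), 'low', array([-123.3,  -46. ])) (180, 'c', array([-116.,  -18.]), 'low', array([-132. ,  -22.8])) (1371, 'c', array([-205.,   49.]), 'low', array([-257.4,   71.7]))
```

The heatsink is home against the lip (centroid -205) and the foot hasn't moved. I'll release and back out along the fingers.

To row units: -30 mm is -0.075, -25 mm is -0.0625.

```bash
echo '[0, 0, 0, 0, 0, 0, 0.2, 0, 0, 0, 0, 0, 0, 0.3, 0, 0, 0, 0, 0, 0, 0.4, 0, 0, 0, 0, 0, 0, 0.4, 0, 0, 0, 0, 0, 0, 0.4]' | python3 steer.py
echo '[0, 0, 0, 0, 0, -0.02, 0.4, 0, 0, 0, 0, 0, -0.03, 0.4, 0, 0, 0, 0, 0, -0.0625, 0.4, 0, 0, 0, 0, 0, -0.075, 0.4, 0, 0, 0, 0, 0, -0.075, 0.4]' | python3 steer.py
echo '[0, 0, 0, 0, 0, -0.075, 0.4, 0, 0, 0, 0, 0, 0, 0.4, 0, 0, 0, 0, 0, 0, 0.4, 0, 0, 0, 0, 0, 0, 0.4]' | python3 steer.py
python3 - <<'E'
from h import *
a=r.grab_frame("scene");cv2.imwrite("pics/p5.png",cv2.resize(a[80:250,220:440,::-1],(776,600)))
E
```

```text
clock: 11.93
eef_pos: [637.9, -12.2, 147.4]
tcp_rot: [2.941, -0.0, 1.451]
contact_force: [-0.2, -0.0, 0.0]
opening: 0.401
grasp_force: 0.0
clock: 12.35
eef_pos: [615.6, -9.6, 251.0]
tcp_rot: [2.944, 0.0, 1.451]
contact_force: [0.9, -0.1, -0.0]
opening: 0.4
grasp_force: 0.0
clock: 12.68
eef_pos: [610.1, -8.9, 279.0]
tcp_rot: [2.943, -0.0, 1.451]
contact_force: [-0.3, 0.8, 0.1]
opening: 0.396
grasp_force: 0.0
```

View pics/p5.png

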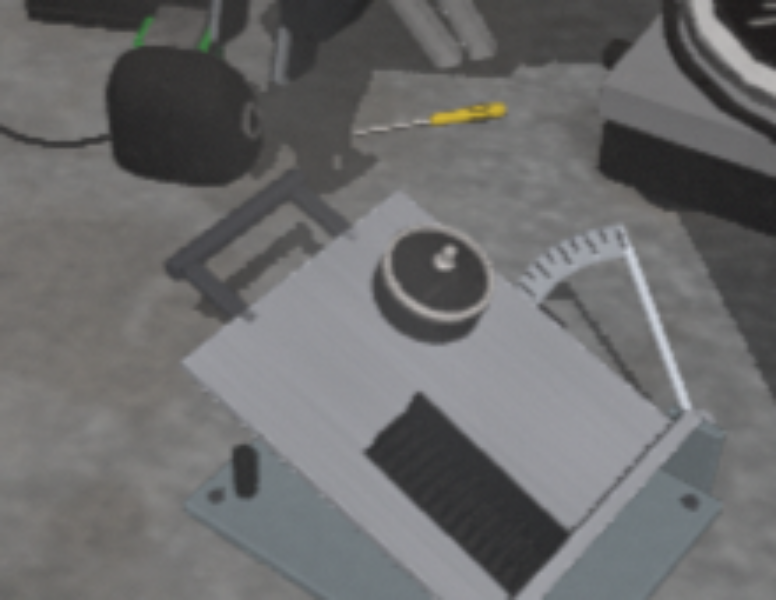

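The plate stands raised by itself. The heatsink (lower corner (515,595)) is against the lip, the foot (435,285) is in place, and the gripper is clear of the bar. I'll hand in the job.

```bash
python3 -c "
from rig import r
print(r.sign_off())"
```

```text
the job is handed in; nothing more can be done
None
```

Slip test done and handed in: the heatsink slipped at about 0.33 rad (19°) and lies against the lip, the foot stayed put, and the plate stands free at about 0.34 rad with the gripper clear; no verdict was returned.

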